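# Seat the drip-well cover, draw the sagging gate bolt and hold the guard gate ajar

## Robot

A 6-joint arm with a two-finger parallel gripper is mounted at the origin on the work surface. World frame = base frame: x ahead of the robot, y to its left, z up, the work surface at z = 0. Lengths are in m, angles in rad, forces in N, time in s.
With the tool pointing down it reaches from about 0.35 to 0.775 m from the base axis. Payload 5.5 kg.
Tool frame: the origin (TCP) lies midway between the tips of the shut fingers; the grasp point (between the pads) lies 19 mm behind it; z points along the fingers, y is the line along which they close (so a half turn about z gives the same grasp; the last joint's range is limited). The gripper opens to 85 mm and grips with 20 to 120 N. Pads are 22 mm wide; open, the fingers measure 114 mm over their backs; the gripper's body (76 mm by 85 mm) begins 54 mm behind the grasp point. The pads swing forward as they close: fully open they stand 13 mm farther back than shut.
Start: joints at [-1.39, 0.313, 0.046, 1.304, 0, 1.431], TCP at [0.181, -0.546, 0.231] pointing down, gripper open.
Joint ranges: [-2.76, 2.76], [-0.86, 1.69], [-1.03, 1.26], [-2.2, 2.34], [-1.47, 1.5], [-3.14, 3.14]. Speed limits (rad/s): [2.57, 2.57, 3.14, 3.14, 3.14, 3.14].

## Interface

Orientations are given as a unit quaternion [w, x, y, z].
In Python, from workcell import telemetry, imaging, env gives the robot as it stands. The module is installed in compiled form; this text tells all that it offers.
- The arm moves only by the tool step_arm, never from a script. Its argument "moves" is a list of rows, each a list of 3 entries, a list of its own where there are three numbers: the shift along the tool's x, y, z in mm, then the turn, a rotation vector about the tool's x, y, z in rad, then the finger opening in mm, from 0 to 85.4. A call has 1 to 8 rows; each row is the pose to reach, as a shift and turn from the pose commanded when the call began, along the tool's axes at that moment; what a row does not reach only later rows make up. A row lasts 1/12 s, in which the tool goes at most 41.7 mm and 7.16 degrees, less where a joint would pass 70% of its speed; a pose out of reach is approached as far as the arm can. A call with a gripper value outside its range is refused whole. The fingers move at their own pace and stop on an object; "grip_force" is the grip in N (left out, the last holds). Time passes only in rows, so rows that repeat a pose let the fingers close. It gives the time, the measured TCP pose, the force, the opening and the grip force at its end, in the units of the state.
- telemetry.get_state(): the state, without advancing time (a new reading comes with each control period).
- imaging.read_camera(name): name is "scene" or "top" or "wrist"; returns the picture (384x512x3 uint8, red, green, blue); there is no depth.
- imaging.camera_params(name): a dict with "camera_matrix" (3x3 intrinsics, pixels), "pose" (4x4, takes a point from camera to world coordinates). Camera axes: x right, y up, looking along -z (the intrinsics and any distortion apply to the point x, -y, -z); pixel columns grow to the right and rows downward; lengths in m; the calibration is good to about 2 mm. A picture is of the moment at which its call begins: read the wrist's pose just before it. camera_params takes no time and is no camera call; for the wrist camera it gives the pose at the moment of the call.
- env.hand_in(): hands the job in; it is judged then, once.
The state is a dict: "clock": time; "joint_pos": joint angles; "qvel": joint speeds; "tau": joint torques, N m; "tcp_pos": TCP position; "orientation": TCP orientation; "wrist_force": force on the tool from outside, world axes, zero at the start; "ft_torque": the same for the moment, N m; "finger_gap": finger opening in m; "grip_force": force on a finger pad.
Only numpy, scipy, OpenCV 4.12 (cv2) and the standard library are available. Lean on these libraries where they do the work, as an engineer would, in place of code of your own. Each camera call takes 0.05 s, during which the arm holds its last target. There are 200 camera calls.

## Task

The slotted cover over the drip well in front of the stirrer guard has sprung up along its near edge, right in the path of the gate: with the gate still shut, press it down until it lies level and flush in its frame. Then take the gate's barrel bolt by the ball knob, lift the sagging bolt so that its low nose clears the bent-up lip of the keeper while you draw it back out, and pull the self-closing gate open towards you until its free edge stands about 15 cm from where it was shut. Finish while still holding the knob and keeping the gate still at that opening; leave the beaker, jar, bottle and spatula where they are.

Things in the scene. Friction and masses are not known exactly. Their poses are not given: they have to be found in the camera images.
- guard: Bench guard round a stirrer, fixed: white board 405 x 400 x 16 mm, aluminium posts (253 mm high), clear panels, a gate. Origin on the bench under the shut gate; x away from the worker, y along the shut gate to its hinge, z up. In this frame (mm): shut gate's front x = -15, y = -135 (free edge) to 145, height 24 to 236; board x -170 to 235, y -200 to 200; latch post y -140 to -170.
- cover: Loose metal plate with seven slots, 100 (x) x 120 (y) x 5 mm, 0.3 kg; origin mid-underside. Starts tilted 0.16 rad in its frame: gate-side edge (+x) down, near edge (-x) 16 mm up on two stiff clips. Pressed 30 to 40 mm from its middle towards the raised edge with 10 to 15 N it goes down, stays down and lies level, its top 16 mm above the bench, flush with the board.
- well (a point): Middle of the ledge the cover lies on when seated, 11 mm above the bench: the seated cover's origin comes here, with 2 mm of play to each side. In the guard's frame it is 85 mm before the origin (-x) and 40 mm towards the free edge (-y). The frame is 104 x 124 mm and 5 mm deep.
- gate (a joint): Opening angle of the gate, rad: 0 shut, grows as the free edge comes towards the worker (guard's -x), at most 1.5. A spring shuts it (0.4 N m when shut, 0.6 N m at 0.5 rad). The free edge is 285 mm from the hinge axis: 10 cm open is 0.35, 15 cm is 0.53, 20 cm is 0.72. A raised cover would be struck at about 0.28.
- gate_hinge (a point): Top end of the gate's vertical hinge axis, 236 mm above the bench; in the guard's frame 12 mm before the origin (-x) and 150 mm towards +y.
- gate_edge (a point): Top of the gate's free (latch) edge, 285 mm from the hinge axis, 236 mm above the bench; moves with the gate.
- bolt (a joint): How far the barrel bolt is drawn back, m: 0 fully shot, at most 0.058; the knob moves along the gate towards the hinge. The nose is out of the keeper from 0.042. Slides with 1.5 N of friction. While the bolt hangs low its nose strikes the keeper's bent lip at about 0.008 and it can be drawn no further.
- bolt_lift (a joint): How high the bolt is lifted in its worn, oversize straps, m: 0 hanging low (it falls back by its weight of 2.5 N), 0.014 at the top of the straps. Above 0.007 the nose clears the keeper's lip; 0.010 is good. The bolt lifts level, without tilting or turning.
- ball_knob: Black ball, 24 mm across, on an upright 8 mm stem on the bolt, free all round to grip from above. Origin at the ball's centre: 278 mm above the bench with the bolt low, 42 mm above the gate's top, 15 mm before its front face, 18 mm before the hinge axis and 260 mm from it along the gate (bolt shot). y along the gate to the hinge, -x out of its front. Straps below reach 242 mm.
- keeper_lip (a point): Middle of the top edge of the bent-up lip of the keeper strap on the latch post, 209 mm above the bench. The bolt's shank (12 mm thick, axis 218 mm above the bench) lies above it; the 20 mm long nose beyond it is set 9 mm lower than the shank.
- beaker: Glass beaker, 68 mm wide, 85 mm high, standing on the stirrer inside the guard; leave alone. Origin under its foot.
- jar: Small amber jar, 44 mm wide, 70 mm high, standing on the board near the hinge side; leave alone. Origin under its foot.
- bottle: White bottle, 68 mm wide, 170 mm high, standing on the bench to the left; leave alone. Origin under its foot.
- spatula: Steel laboratory spatula, 205 mm long, lying on the bench to the right; leave alone. Origin under the middle of its rod.
Things that resemble listed ones, but are neither listed nor needed, are in the scene too. What is meant by the cover is not brown or turquoise, and is the larger of those in its own colour.

How it is judged:
On the way, in this order (a step that is already met when the one before it is completed fails the run):
1. the cover has been pressed level and flush in its frame while the gate is shut (angle between cover's own z axis and vertical below 0.03 rad and distance between cover and well below 0.006 m and value of joint gate below 0.06 rad), for 0.2 s.
2. the bolt has been drawn back until its nose is out of the keeper (value of joint bolt above 0.041 m), for 0.05 s.
At the end, for the whole second after the job is handed in: The fingers still hold the ball knob (over 1 N) and keep the gate still (under 0.05 rad/s) at 0.36 to 0.72 rad, free edge about 10 to 20 cm open; the cover lies level (0.03 rad) within 6 mm of its place; the bystanders are within 30 mm of their starts, the upright ones upright (value of joint gate between 0.36 and 0.72 rad and velocity of joint gate between -0.05 and 0.05 rad/s and contact force between the fingers and ball_knob above 1 N and angle between cover's own z axis and vertical below 0.03 rad and distance between cover and well below 0.006 m and distance of each of beaker, jar, bottle, spatula from where it was at the start of the episode below 0.03 m and angle between each of beaker, jar, bottle's own z axis and vertical below 0.2 rad); the arm keeps its last pose, push and grip.
It fails at once if a bystander is knocked away or over (distance of any of beaker, jar, bottle, spatula from where it was at the start of the episode above 0.05 m).
It also fails if it takes over 58 s, if anything falls off the work surface, if the arm or the gripper's body presses on something with over 40 N, if the wrist force passes 120 N, or if a joint passes its speed limit or range.

## Working session

There is one attempt and no reset: what is moved stays moved. The work goes in short steps, Python scripts to look and compute and a tool call to move; the robot and the scene stay as the last step left them, time stands still between calls to the robot, and variables do not carry over. Pictures are saved under pics/ and viewed, at most 10 in all, crops included, and the job is handed in when it is done.

Besides the shell and the picture viewer there is one more tool, called after ">>>" in YAML: its name, and indented under it one key for each argument. step_arm: Moves the arm, as the interface text tells. Its arguments: {"type":"object","properties":{"moves":{"type":"array"},"grip_force":{"type":"number"}},"required":["moves"]}

```bash
mkdir -p pics; python3 - <<'E'
from workcell import telemetry, imaging
import cv2,numpy as np
for n in("scene","top"):
    p=imaging.read_camera(n); cv2.imwrite(f"pics/{n}0.png",p[:,:,::-1])
    c=imaging.camera_params(n); print(n,np.round(c["camera_matrix"],1).tolist(),np.round(c["pose"],3).tolist(),[k for k in c])
s=telemetry.get_state(); print(s)
E
```

```text
scene [[476.4, 0.0, 247.7], [0.0, 476.4, 191.1], [0.0, 0.0, 1.0]] [[-0.934, -0.231, 0.272, 0.951], [0.357, -0.609, 0.708, 1.159], [0.002, 0.758, 0.652, 1.229], [0.0, 0.0, 0.0, 1.0]] ['camera_matrix', 'pose']
top [[467.0, 0.0, 257.3], [0.0, 467.0, 185.3], [0.0, 0.0, 1.0]] [[-0.019, 0.982, -0.189, 0.237], [-1.0, -0.022, -0.01, 0.024], [-0.014, 0.189, 0.982, 1.676], [0.0, 0.0, 0.0, 1.0]] ['camera_matrix', 'pose']
{'clock': 0.1, 'joint_pos': array([-1.38960814e+00,  3.13950043e-01,  4.50693211e-02,  1.30359955e+00,
        1.00691551e-05,  1.43123369e+00]), 'qvel': array([-1.90067642e-03, -2.34602382e-03,  4.49956766e-03,  1.17947155e-03,
        3.74423605e-05,  1.28066510e-03]), 'tau': array([ 2.41704096e-03, -4.81726778e+01,  2.99242920e+01,  1.27782114e-02,
       -1.29109180e-04,  5.52516806e-07]), 'tcp_pos': array([ 0.18121489, -0.54520691,  0.23047445]), 'orientation': array([-8.41894068e-04,  9.87167054e-01,  1.59688753e-01, -1.24890159e-05]), 'wrist_force': array([-0.22350414,  0.82355327, -0.40692461]), 'ft_torque': array([-0.00221775, -0.01812811, -0.01905576]), 'grip_force': 0.0, 'finger_gap': 0.08533398381726216}
```

View pics/scene0.png

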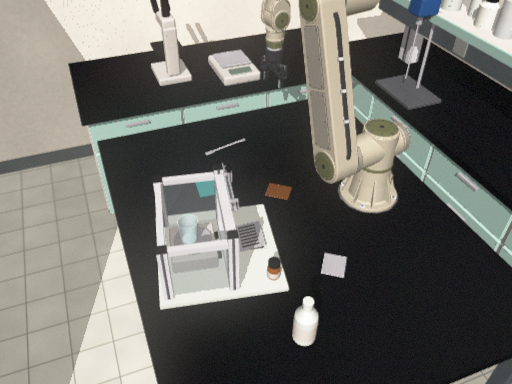

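View pics/top0.png

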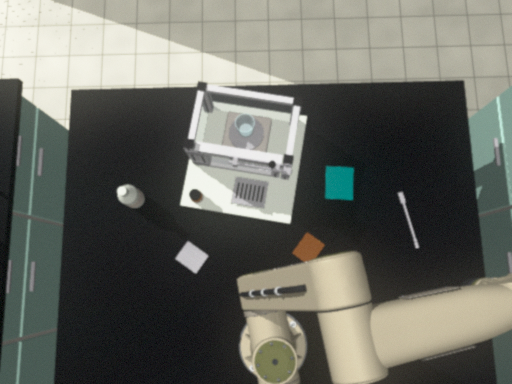

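The top picture shows a grey slotted plate at (251,192), a light plain plate at (192,257), a brown plate at (308,247) and a turquoise one at (339,182). The slotted one set in the board is the cover. I'll check it in a crop.

```bash
python3 - <<'E'
import cv2
p=cv2.imread("pics/top0.png")[80:230,170:320]; cv2.imwrite("pics/topc.png",cv2.resize(p,None,fx=4,fy=4,interpolation=cv2.INTER_CUBIC))
E
```

```text
(no output)
```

View pics/topc.png

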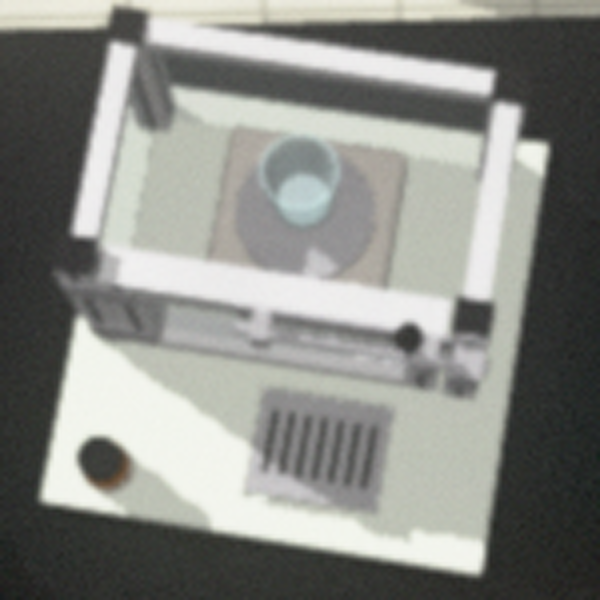

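Confirmed: the crop shows a grey plate with seven slots at crop (320,450), lying in the board in front of the gate. The ball knob is at crop (409,337), and the board corners are at (40,503), (481,576) and (550,143). Next I fit the guard's pose.

```bash
cat > h.py <<'E'
import numpy as np
from scipy.optimize import least_squares
from scipy.spatial.transform import Rotation as R
from workcell import telemetry, imaging
def proj(c,P):
    M=np.linalg.inv(c["pose"]); q=np.asarray(P)@M[:3,:3].T+M[:3,3]
    K=c["camera_matrix"]; return np.c_[K[0,2]+K[0,0]*q[:,0]/-q[:,2],K[1,2]+K[1,1]*q[:,1]/q[:,2]]
def g2w(g,P):
    P=np.atleast_2d(P)/1000.; c,s=np.cos(g[2]),np.sin(g[2])
    return np.c_[g[0]+c*P[:,0]-s*P[:,1],g[1]+s*P[:,0]+c*P[:,1],P[:,2]]
def totool(target,s=None):
    "shift in tool axes mm from measured TCP"
    s=s or telemetry.get_state(); w,x,y,z=s["orientation"]
    return R.from_quat([x,y,z,w]).inv().apply(np.asarray(target)-s["tcp_pos"])*1000
E
python3 - <<'E'
from h import *
c=imaging.camera_params("top")
G=[(-170,200,16),(-170,-200,16),(235,-200,16),(-30,-110,278),(-35,20,16),(-35,-100,16),(-134,20,32),(-134,-100,32)]
px=np.array([(40,503),(481,576),(550,143),(409,337),(262,387),(394,408),(246,495),(378,512)])/4+[170,80]-.4
f=lambda g:(proj(c,g2w(g,G))-px).ravel()
r=least_squares(f,[.6,0,0],loss="soft_l1"); print(r.x,np.round(f(r.x).reshape(-1,2),1).tolist())
np.save("g.npy",r.x)
g=r.x;yaw=g[2]
for n,P in dict(press=(-120,-40,28),well=(-85,-40,11),ball=(-30,-110,278),hinge=(-12,150,236)).items(): print(n,g2w(g,P)[0].round(4))
s=telemetry.get_state();w,x,y,z=s["orientation"];Rm=R.from_quat([x,y,z,w]).as_matrix();print(Rm.round(3))
print("tool y in guard angle",np.arctan2(Rm[1,1],Rm[0,1])-yaw)
print(totool(g2w(g,(-120,-40,60))[0]))
# check ball against scene
cs=imaging.camera_params("scene");print(proj(cs,g2w(g,[(-30,-110,278),(-170,200,16),(-170,-200,16)])).round(1).tolist())
E
```

```text
[ 0.62150354  0.093628   -0.18216895] [[0.3, -0.2], [0.1, -0.7], [-0.9, 0.4], [0.5, 0.2], [0.5, 0.3], [0.1, 0.2], [-0.6, -0.8], [-0.3, 0.3]]
press [0.4962 0.076  0.028 ]
well [0.5307 0.0697 0.011 ]
ball [ 0.5721 -0.0091  0.278 ]
hinge [0.6369 0.2433 0.236 ]
[[ 0.949  0.315 -0.   ]
 [ 0.315 -0.949  0.002]
 [ 0.    -0.002 -1.   ]]
tool y in guard angle -1.067876354541699
[ 494.78214789 -489.94614569  171.41186563]
[[227.6, 167.2], [288.2, 286.8], [262.3, 203.4]]
```

The fit is good, with residuals under 1 px. Next I move towards a point above the cover with the fingers shut, turning so that they close across the gate.

>>> step_arm:
  moves:
    - [[29,-29,0],[0,0,0],60]
    - [[58,-58,0],[0,0,-0.1],40]
    - [[87,-87,0],[0,0,-0.2],20]
    - [[116,-116,0],[0,0,-0.3],0]
    - [[145,-145,0],[0,0,-0.4],0]
    - [[174,-174,0],[0,0,-0.5],0]
    - [[203,-203,0],[0,0,-0.6],0]
    - [[232,-232,0],[0,0,-0.7],0]

```text
clock: 0.77
tcp_pos: [0.3285, -0.2504, 0.2311]
orientation: [-0.0, 0.872, 0.49, 0.0]
wrist_force: [1.3, 0.2, 0.1]
finger_gap: -0.0001
grip_force: 0.0
```

```bash
cat > q.py <<'E'
from h import *
import sys
g=np.load("g.npy"); P=[float(a) for a in sys.argv[1:4]]; yaw=float(sys.argv[4]) if len(sys.argv)>4 else np.pi/2
s=telemetry.get_state();w,x,y,z=s["orientation"];Rm=R.from_quat([x,y,z,w])
Rt=R.from_euler("z",g[2]+yaw)*R.from_euler("x",np.pi)
print("shift",totool(g2w(g,P)[0],s).round(1),"turn",(Rm.inv()*Rt).as_rotvec().round(3),"tcp",s["tcp_pos"].round(4),"F",s["wrist_force"].round(1),"t",s["clock"],"j",s["joint_pos"].round(2),"gap",s["finger_gap"],s["grip_force"])
E
python3 q.py -116 -40 100
```

```text
shift [367.5 -22.3 131.1] turn [-0.    -0.    -0.364] tcp [ 0.3285 -0.2504  0.2311] F [1.3 0.2 0.1] t 0.7667 j [-0.85 -0.   -0.33  1.24  0.    1.27] gap -0.00014039463818585113 0.0
```

>>> step_arm:
  moves:
    - [[40,-2,0],[0,0,-0.05],0]
    - [[80,-5,0],[0,0,-0.1],0]
    - [[120,-7,0],[0,0,-0.15],0]
    - [[160,-10,0],[0,0,-0.2],0]
    - [[200,-12,0],[0,0,-0.25],0]
    - [[240,-15,20],[0,0,-0.3],0]
    - [[275,-17,40],[0,0,-0.36],0]
    - [[310,-19,60],[0,0,-0.364],0]

```text
clock: 1.43
tcp_pos: [0.4747, 0.0234, 0.1711]
orientation: [0.001, 0.769, 0.64, 0.0]
wrist_force: [0.3, -0.8, -0.4]
finger_gap: -0.0003
grip_force: 0.0
```

```bash
python3 q.py -116 -40 100
```

```text
shift [55.6 15.6 71.1] turn [ 0.001  0.    -0.001] tcp [0.4747 0.0234 0.1711] F [ 0.3 -0.8 -0.4] t 1.4333 j [-0.12  0.15 -0.32  1.1  -0.    1.63] gap -0.00029519854934490457 0.0
```

>>> step_arm:
  moves:
    - [[28,8,35],[0,0,0],0]
    - [[56,16,70],[0,0,0],0]
    - [[56,16,90],[0,0,0],0]
    - [[56,16,105],[0,0,0],0]
    - [[56,16,115],[0,0,0],0]
    - [[56,16,115],[0,0,0],0]

```text
clock: 1.93
tcp_pos: [0.4979, 0.0736, 0.0541]
orientation: [-0.002, 0.77, 0.639, -0.002]
wrist_force: [-0.2, 0.3, 1.0]
finger_gap: 0.0002
grip_force: 0.0
```

```bash
python3 q.py -116 -40 16; python3 - <<'E'
from h import *; import cv2
p=imaging.read_camera("wrist"); cv2.imwrite("pics/w1.png",p[:,:,::-1])
p=imaging.read_camera("scene")[140:320,130:310]; cv2.imwrite("pics/s1.png",cv2.resize(p[:,:,::-1],None,fx=3.3,fy=3.3,interpolation=cv2.INTER_CUBIC))
E
```

```text
shift [ 2.1  2.1 38.1] turn [-0.005  0.001 -0.004] tcp [0.4979 0.0736 0.0541] F [-0.2  0.3  1. ] t 1.9333 j [-0.01  0.31 -0.42  0.84 -0.    1.74] gap 0.0001751464877432942 0.0
```

View pics/w1.png

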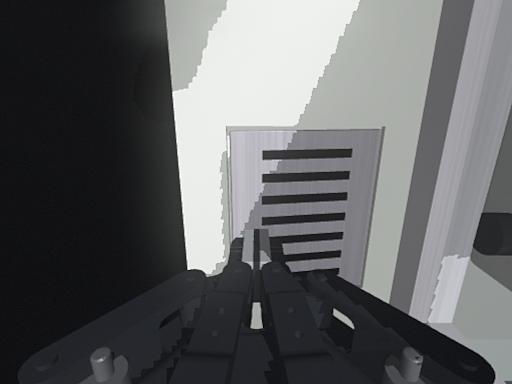

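The wrist picture shows the shut fingertips at about (256,235), over the raised (left) strip of the cover; its near edge is at column 231 and its gate edge at 382. I press down gradually.

>>> step_arm:
  moves:
    - [[2,2,10],[0,0,0],0]
    - [[2,2,20],[0,0,0],0]
    - [[2,2,24],[0,0,0],0]
    - [[2,2,27],[0,0,0],0]
    - [[2,2,30],[0,0,0],0]
    - [[2,2,32],[0,0,0],0]
    - [[2,2,34],[0,0,0],0]

```text
clock: 2.62
tcp_pos: [0.5018, 0.0749, 0.0234]
orientation: [-0.0, 0.77, 0.638, -0.0]
wrist_force: [-5.5, -0.1, 12.5]
finger_gap: -0.0001
grip_force: 5.5
```

>>> step_arm:
  moves:
    - [[0,0,2],[0,0,0],0]
    - [[0,0,4],[0,0,0],0]
    - [[0,0,5],[0,0,0],0]
    - [[0,0,6],[0,0,0],0]
    - [[0,0,7],[0,0,0],0]
    - [[0,0,7],[0,0,0],0]

```text
clock: 3.12
tcp_pos: [0.5014, 0.075, 0.0162]
orientation: [-0.0, 0.77, 0.638, -0.001]
wrist_force: [-4.7, 0.0, 8.7]
finger_gap: -0.0001
grip_force: 4.2
```

>>> step_arm:
  moves:
    - [[0,0,1],[0,0,0],0]
    - [[0,0,2],[0,0,0],0]
    - [[0,0,2],[0,0,0],0]
    - [[0,0,2],[0,0,0],0]

```text
clock: 3.45
tcp_pos: [0.5015, 0.075, 0.016]
orientation: [0.0, 0.77, 0.638, -0.0]
wrist_force: [-10.5, -0.5, 24.9]
finger_gap: 0.0
grip_force: 12.4
```

>>> step_arm:
  moves:
    - [[0,0,-5],[0,0,0],0]
    - [[0,0,-15],[0,0,0],0]
    - [[0,0,-40],[0,0,0],0]
    - [[0,0,-80],[0,0,0],0]
    - [[-20,0,-120],[0,0,0],20]
    - [[-40,0,-160],[0,0,0],60]
    - [[-60,0,-200],[0,0,0],85]
    - [[-60,0,-220],[0,0,0],85]

```text
clock: 4.12
tcp_pos: [0.4915, 0.0142, 0.2373]
orientation: [0.002, 0.77, 0.638, 0.001]
wrist_force: [0.4, 0.9, -0.2]
finger_gap: 0.0482
grip_force: 0.0
```

```bash
python3 q.py -30 -110 330; python3 - <<'E'
from h import *; import cv2
p=imaging.read_camera("wrist"); cv2.imwrite("pics/w2.png",p[:,:,::-1]); c=imaging.camera_params("wrist")
g=np.load("g.npy"); print(proj(c,g2w(g,[(-30,-110,278),(-35,20,16),(-35,-100,16),(-135,20,16),(-135,-100,16),(-170,200,16)])).round(0).tolist())
E
```

```text
shift [ -7.9  83.8 -92.4] turn [ 0.004  0.001 -0.006] tcp [0.4915 0.0142 0.2373] F [ 0.4  0.9 -0.2] t 4.1167 j [-0.13  0.15 -0.15  1.27 -0.    1.62] gap 0.048245624662890146 0.0
[[429.0, 296.0], [314.0, 69.0], [309.0, 163.0], [234.0, 69.0], [236.0, 164.0], [195.0, -118.0]]
```

View pics/w2.png

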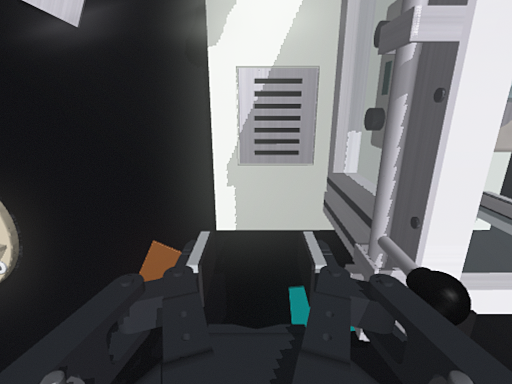

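The cover now looks flat in its frame, with corners at (237,66), (320,66), (315,165) and (238,164). The ball is at about (440,292), a little to the right of the prediction, so I refine the guard pose with these points.

>>> step_arm:
  moves:
    - [[0,0,-40],[0,0,0],85]
    - [[0,0,-80],[0,0,0],85]
    - [[0,0,-95],[0,0,0],85]
    - [[0,0,-95],[0,0,0],85]

```text
clock: 4.5
tcp_pos: [0.4931, 0.0159, 0.3333]
orientation: [0.003, 0.77, 0.638, 0.003]
wrist_force: [0.0, 0.4, -0.6]
finger_gap: 0.0849
grip_force: 0.0
```

```bash
python3 - <<'E'
from h import *; import cv2
c=imaging.camera_params("wrist"); p=imaging.read_camera("wrist"); cv2.imwrite("pics/w3.png",p[:,:,::-1])
g=np.load("g.npy"); print(c["pose"].round(3).tolist(),proj(c,g2w(g,[(-30,-110,278),(-35,20,16),(-35,-100,16),(-135,20,16),(-135,-100,16)])).round(0).tolist())
np.savez("c3.npz",**c)
E
```

```text
[[0.983, 0.179, 0.047, 0.506], [-0.185, 0.937, 0.296, 0.092], [0.009, -0.3, 0.954, 0.474], [0.0, 0.0, 0.0, 1.0]] [[359.0, 221.0], [303.0, 78.0], [299.0, 154.0], [239.0, 78.0], [241.0, 154.0]]
```

View pics/w3.png

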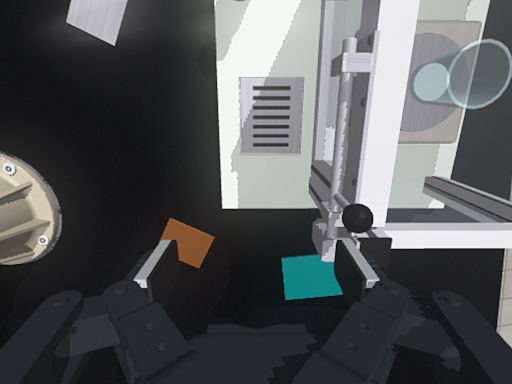

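The cover corners match the prediction within 1 px: it is flush. The ball at (358,218) matches the prediction of (359,221). I move over the knob at this height.

>>> step_arm:
  moves:
    - [[-2,21,-10],[0,0,0],60]
    - [[-4,42,-10],[0,0,0],60]
    - [[-6,63,-10],[0,0,0],60]
    - [[-8,84,-10],[0,0,0],60]
    - [[-8,84,-10],[0,0,0],60]
    - [[-8,84,-10],[0,0,0],60]
    - [[-8,84,-10],[0,0,0],60]

```text
clock: 5.13
tcp_pos: [0.5715, -0.007, 0.3371]
orientation: [-0.001, 0.77, 0.638, -0.001]
wrist_force: [-1.0, 0.4, 0.4]
finger_gap: 0.0595
grip_force: 0.0
```

```bash
python3 q.py -30 -110 259; python3 - <<'E'
from h import *; import cv2
c=imaging.camera_params("wrist"); p=imaging.read_camera("wrist"); cv2.imwrite("pics/w4.png",p[:,:,::-1])
g=np.load("g.npy"); print(proj(c,g2w(g,[(-30,-110,278)])).round(0).tolist())
E
```

```text
shift [-1.9  1.2 78.1] turn [-0.003  0.    -0.004] tcp [ 0.5715 -0.007   0.3371] F [-1.   0.4  0.4] t 5.1333 j [-0.15  0.31  0.3   1.56 -0.    1.6 ] gap 0.05952939776205326 0.0
[[257.0, 210.0]]
```

View pics/w4.png

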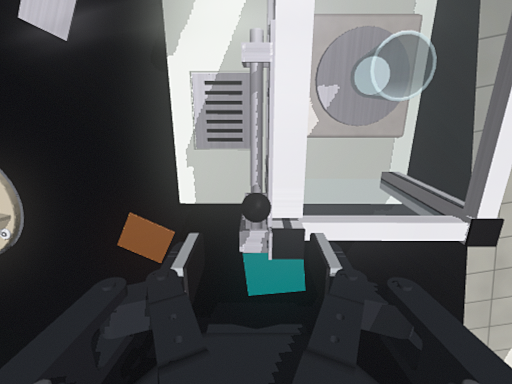

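The ball at (256,207) is centred between the fingers, about 1 mm off the prediction. I go down and close.

>>> step_arm:
  moves:
    - [[-1,1,25],[0,0,0],60]
    - [[-1,1,50],[0,0,0],60]
    - [[-1,1,68],[0,0,0],60]
    - [[-1,1,78],[0,0,0],50]
    - [[-1,1,78],[0,0,0],40]
    - [[-1,1,78],[0,0,0],20]
    - [[-1,1,78],[0,0,0],15]
    - [[-1,1,78],[0,0,0],10]
  grip_force: 40

```text
clock: 5.85
tcp_pos: [0.5718, -0.0081, 0.2617]
orientation: [-0.001, 0.77, 0.638, -0.001]
wrist_force: [-5.3, 0.7, -0.1]
finger_gap: 0.0216
grip_force: 39.1
```

>>> step_arm:
  moves:
    - [[0,0,0],[0,0,0],5]
    - [[0,0,0],[0,0,0],0]
    - [[0,0,0],[0,0,0],0]
    - [[0,0,0],[0,0,0],0]

```text
clock: 6.18
tcp_pos: [0.5717, -0.0081, 0.2617]
orientation: [-0.001, 0.77, 0.638, -0.001]
wrist_force: [-5.4, 0.1, -0.7]
finger_gap: 0.0217
grip_force: 39.1
```

>>> step_arm:
  moves:
    - [[0,0,-3],[0,0,0],0]
    - [[0,0,-6],[0,0,0],0]
    - [[0,0,-9],[0,0,0],0]
    - [[0,0,-11],[0,0,0],0]
    - [[0,0,-11],[0,0,0],0]

```text
clock: 6.6
tcp_pos: [0.5719, -0.0082, 0.2726]
orientation: [-0.001, 0.77, 0.638, -0.001]
wrist_force: [-5.4, 0.6, -2.1]
finger_gap: 0.0218
grip_force: 39.3
```

Lifted 11 mm and carrying about 2 N (the bolt's weight). I draw it back now.

>>> step_arm:
  moves:
    - [[7,0,0],[0,0,0],0]
    - [[14,0,0],[0,0,0],0]
    - [[21,0,0],[0,0,0],0]
    - [[28,0,0],[0,0,0],0]
    - [[35,0,0],[0,0,0],0]
    - [[42,0,0],[0,0,0],0]
    - [[49,0,0],[0,0,0],0]
    - [[52,0,0],[0,0,0],0]

```text
clock: 7.27
tcp_pos: [0.5813, 0.0434, 0.2721]
orientation: [-0.001, 0.77, 0.639, -0.001]
wrist_force: [-7.0, -0.9, -1.8]
finger_gap: 0.0216
grip_force: 39.3
```

>>> step_arm:
  moves:
    - [[0,0,0],[0,0,0],0]
    - [[0,0,0],[0,0,0],0]

```text
clock: 7.43
tcp_pos: [0.5814, 0.0437, 0.2721]
orientation: [-0.001, 0.769, 0.639, -0.0]
wrist_force: [-6.0, 3.3, -3.9]
finger_gap: 0.0212
grip_force: 39.3
```

The bolt is drawn about 52 mm. I now swing the gate on its arc (hinge radius 208 mm to the knob), turning the tool with it.

>>> step_arm:
  moves:
    - [[0.8,-7.3,0],[0,0,0.035],0]
    - [[1.8,-14.5,0],[0,0,0.07],0]
    - [[3,-21.7,0],[0,0,0.105],0]
    - [[4.5,-28.8,0],[0,0,0.14],0]
    - [[6.3,-35.9,0],[0,0,0.175],0]
    - [[8.3,-43,0],[0,0,0.21],0]
    - [[10.6,-49.9,0],[0,0,0.245],0]
    - [[13.1,-56.8,0],[0,0,0.28],0]

```text
clock: 8.1
tcp_pos: [0.5304, 0.0656, 0.273]
orientation: [0.001, 0.852, 0.524, 0.001]
wrist_force: [0.7, -2.2, -2.9]
finger_gap: 0.0215
grip_force: 39.4
```

```bash
cat > a.py <<'E'
from h import *
g=np.load("g.npy"); s=telemetry.get_state(); p=s["tcp_pos"]; h=g2w(g,(-12,150,236))[0]
c,sn=np.cos(g[2]),np.sin(g[2]); d=np.array([[c,sn],[-sn,c]])@(p-h)[:2]
r=np.hypot(*d); print("r",r,"q",np.arctan2(-d[0],-d[1])-np.arcsin(.018/r),"F",s["wrist_force"].round(1),"qz",s["orientation"].round(3),s["tcp_pos"].round(4),s["finger_gap"],s["grip_force"],"t",s["clock"])
E
python3 a.py
```

```text
r 0.20718956708117736 q 0.2708266502850154 F [ 0.7 -2.2 -2.9] qz [0.001 0.852 0.524 0.001] [0.5304 0.0656 0.273 ] 0.021540719143495552 39.41575527191162 t 8.1
```

>>> step_arm:
  moves:
    - [[0.8,-7.3,0],[0,0,0.035],0]
    - [[1.8,-14.5,0],[0,0,0.07],0]
    - [[3,-21.7,0],[0,0,0.105],0]
    - [[4.5,-28.8,0],[0,0,0.14],0]
    - [[6.3,-35.9,0],[0,0,0.175],0]
    - [[8.3,-43,0],[0,0,0.21],0]
    - [[10.6,-49.9,0],[0,0,0.245],0]
    - [[11.8,-53.5,0],[0,0,0.262],0]

```text
clock: 8.77
tcp_pos: [0.4876, 0.1006, 0.273]
orientation: [0.001, 0.913, 0.408, 0.001]
wrist_force: [1.3, -2.6, -2.9]
finger_gap: 0.0212
grip_force: 39.5
```

>>> step_arm:
  moves:
    - [[0,0,0],[0,0,0],0]
    - [[0,0,0],[0,0,0],0]
    - [[0,0,0],[0,0,0],0]
    - [[0,0,0],[0,0,0],0]
    - [[0,0,0],[0,0,0],0]
    - [[0,0,0],[0,0,0],0]

```text
clock: 9.27
tcp_pos: [0.4875, 0.1006, 0.2716]
orientation: [0.0, 0.913, 0.409, 0.0]
wrist_force: [3.5, -1.4, -0.9]
finger_gap: 0.0212
grip_force: 39.5
```

```bash
python3 a.py; python3 - <<'E'
from h import *; import cv2
p=imaging.read_camera("top")[80:230,170:320]; cv2.imwrite("pics/t5.png",cv2.resize(p[:,:,::-1],None,fx=4,fy=4,interpolation=cv2.INTER_CUBIC))
p=imaging.read_camera("scene")[130:330,130:330]; cv2.imwrite("pics/s5.png",cv2.resize(p[:,:,::-1],None,fx=3,fy=3,interpolation=cv2.INTER_CUBIC))
E
```

```text
r 0.20660950214930995 q 0.5386756690150372 F [ 3.5 -1.4 -0.9] qz [0.    0.913 0.409 0.   ] [0.4875 0.1006 0.2716] 0.02116709003054974 39.5057076215744 t 9.2667
```

View pics/s5.png

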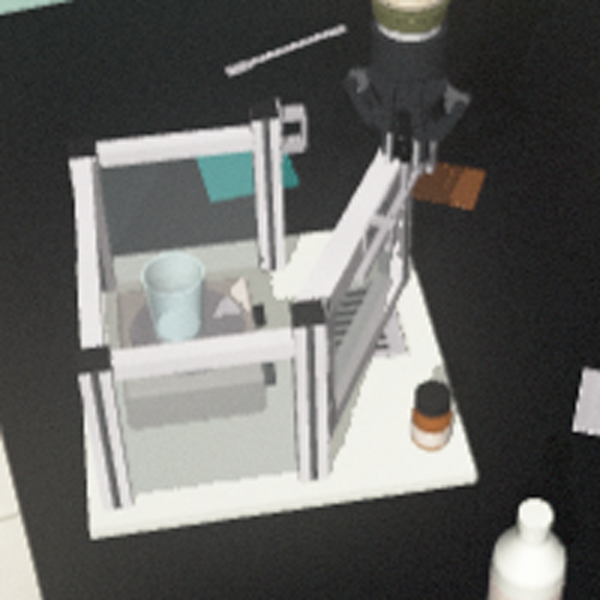

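The picture shows the gate standing open (hinge at about (310,310), free edge at (400,160)) with the fingers on the knob. The cover lies flat, and the beaker (175,295), jar (432,415), bottle and spatula are undisturbed. The gate is steady at about 0.54 rad, so I hand in.

```bash
python3 -c "
from workcell import env; print(env.hand_in())"
```

```text
the job is handed in; nothing more can be done
None
```

The job is handed in, with no verdict returned: the cover is pressed flush, the bolt is lifted and drawn about 52 mm, and the gate is held still by the knob at about 0.54 rad (free edge about 15 cm open), with the beaker, jar, bottle and spatula undisturbed in the last picture.

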